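Refit the purge knob on the feeder control unit and hold it pushed in

TASK

The purge knob of the feeder control unit has come off: slide the unit's guard window fully open, then take the pointer knob from the bench, turn it so that its nose points along the index rib (its D-shaped bore then matches the D-shaped spindle) and push it fully home onto the spindle. Keep hold of the knob and keep pushing it in so that the sprung spindle stays all the way down: finish while holding it like that, with the guard still open. Do not shift the other loose things on the bench.

Things in the scene. Friction and masses are not known exactly. Their poses are not given: they have to be found in the camera images.
- unit: white control unit, fixed, 200 mm along its x by 380 mm along y; origin at the centre of its underside. Steel top panel 80 mm above the bench; on it two rails along y, 42 mm high, one at each x side, 162 mm clear between them, with thin lips to 136 mm above the bench. The guard lies level across the rails. The spindle stands on the panel between them, towards -y.
- guard_handle (a point): centre of the upright black grip on the guard: a block 44 mm along x, 16 mm along y, 38 mm high, its foot on the guard plate 19 mm below this point. The plate, a steel frame with a clear window, is 190 mm along x by 150 mm along y and 6 mm thick; the grip stands 55 mm towards +y of its centre. Axes are the unit's: the guard opens towards +y, z up.
- guard (a joint): how far the guard is slid open, m: 0 closed (window over the spindle), 0.17 fully open at its end stop; it moves along the +y of guard_handle and stays where it is left; friction about 2.5 N
- spindle_tip (a point): centre of the top end of the upright steel spindle: a bar 16 mm in diameter with one flat along it, 4 mm from the axis, facing the point's +x (a D section); top edge chamfered 1.5 mm. The tip is 36 mm above the unit's panel when not pushed. z up along the axis. It cannot turn. The closed guard covers it.
- spindle (a joint): how far the spindle is pushed down, m: 0 up, 0.006 at its stop; a spring pushes back, 4 N at the start and 10 N at the stop
- index_rib (a point): point on top of the aluminium index rib, 45 mm from the spindle's axis, on the side that the spindle's flat faces. The rib (30 mm long, 4 mm wide, 5 mm high) runs outwards from the flat round collar about the spindle's foot (54 mm in diameter, 3 mm high, with a 24 mm boss 8 mm high).
- knob_mid (a point): centre, half-way up, of the loose grey pointer knob, right way up on the bench: 38 mm high, upright parallel sides at y = -15 and +15 mm, from x = -19 to +17; back end x = -22, tapered nose to x = +31, white line on top towards the nose; 70 g. D bore from below, 18 mm deep, radius 9, its flat at x = +5: fully home, this point is 1 mm above the spindle's tip, x along the spindle's x.
- knob_nose (a point): tip of the knob's nose, half-way up: 31 mm along the +x of knob_mid
- round_knob: bystander: a plain round grey knob, 42 mm in diameter, 34 mm high, no nose, not the one wanted; origin at its underside
- beaker: bystander: glass beaker 72 mm in diameter, 85 mm high; origin at its underside
- jar: bystander: white jar with blue cap, 64 mm in diameter, 85 mm high; origin at its underside
- die_ring: bystander: steel ring 60 mm in diameter, 22 mm high; origin at its underside
- wrench: bystander: wrench 180 mm long lying on the bench
- brush: bystander: brush 170 mm long lying on the bench
Not all that is in view belongs to the job. What is shaped like the part that bears knob_mid but brown is not meant.

How it is judged:
On the way, in this order (a step that is already met when the one before it is completed fails the run):
1. the guard window is slid open (value of joint guard above 0.155 m), for 0.2 s.
2. with the guard open, the knob is home on the spindle, nose along the index rib (value of joint guard above 0.145 m and horizontal distance between knob_mid and spindle_tip below 0.004 m and z of knob_mid in the frame of spindle_tip below 0.005 m and horizontal distance between knob_nose and index_rib below 0.02 m), for 0.2 s.
At the end, for the whole second after the job is handed in: Guard open by at least 145 of 170 mm; knob on the spindle: within 4 mm of its axis and of fully home, upright, nose over the index rib (20 mm); fingers still on the knob (over 1 N), holding the spindle down by at least 3.5 of its 6 mm through the last second; bystanders moved under 30 mm (all of step 2 and z of knob_mid in the frame of spindle_tip above -0.003 m and angle between the z axis of knob_mid and the z axis of spindle_tip, either way round below 0.15 rad and value of joint spindle above 0.0035 m and contact force between the fingers and knob above 1 N); the arm keeps its last pose, push and grip.
It fails at once if a bystander is shifted by more than 30 mm (distance of any of round_knob, beaker, jar, die_ring, wrench, brush from where it was at the start of the episode above 0.03 m).
It also fails if it takes over 58 s, if anything falls off the work surface, if the arm or the gripper's body presses on something with over 40 N, if the wrist force passes 120 N, or if a joint passes its speed limit or range.

ROBOT

A 7-joint arm with a two-finger parallel gripper is mounted at the origin on the work surface. World frame = base frame: x ahead of the robot, y to its left, z up, the work surface at z = 0. Lengths are in m, angles in rad, forces in N, time in s.
With the tool pointing down it reaches from about 0.425 to 0.95 m from the base axis. Payload 4.7 kg.
Tool frame: the origin (TCP) lies on the centre line of the jaws, within the pads' length; the fingertips stand ahead of it and the grasp point (between the pads) lies 8 mm behind it (manip.nose_length is the z of the fingertips in the tool frame, in m); z points along the fingers, y is the line along which they close (so a half turn about z gives the same grasp; the last joint's range is limited). The gripper opens to 87 mm and grips with 3 to 60 N. Pads are 19 mm wide; open, the fingers measure 117 mm over their backs; the gripper's body (75 mm by 190 mm) begins 51 mm behind the grasp point.
Start: joints at [-1.277, 0.469, -0.049, 1.532, 0.024, 1.141, -0.082], TCP at [0.214, 0.64, 0.234] pointing down, gripper open.
Joint ranges: [-2.59, 2.59], [-0.33, 1.99], [-1.39, 1.29], [0.1, 2.45], [-1.04, 4.18], [0.21, 1.99], [-2.66, 2.66]. Speed limits (rad/s): [2.57, 2.57, 3.14, 3.14, 3.14, 3.14, 3.14].

INTERFACE

Orientations are given as [roll, pitch, yaw] about the fixed x, y, z axes, in that order (R = Rz(yaw) Ry(pitch) Rx(roll)).
In Python, from station import manip gives the robot as it stands.
- The arm moves only by the tool step_arm, never from a script. Its argument "motion" is a list that holds one entry, the list of rows, each a list of 5 numbers: the shift along the tool's x, y, z in units of 50 mm (1.0 is 50 mm), then the turn about the tool's z in units of 5 degrees (1.0 is 5 degrees), then the closure in counts, from 0 (fully open) to 255 (shut). In form: [[[tx, ty, tz, spin, fingers], ...]]. A call has 1 to 12 rows; each row shifts and turns the commanded pose from where the row before left it, along the tool's axes as they then stand; what a row does not reach is not made up. A row lasts 1/8 s, in which the tool goes at most 62.5 mm and 10.7 degrees, less where a joint would pass 70% of its speed; a pose out of reach is approached as far as the arm can. A call is refused whole if a number of a shift passes 1 or a number of a turn 1, either way. A call with a gripper value outside its range is refused whole. The fingers move at their own pace and stop on an object; the grip force is fixed at half the most. Time passes only in rows, so rows that do not move let the fingers close. It gives the time, the measured TCP pose, the force, the opening and the grip force at its end, in the units of the state.
- manip.observe(): the state, without advancing time (a new reading comes with each control period).
- manip.camera(name): name is "scene" or "top" or "wrist"; returns the picture (384x512x3 uint8, red, green, blue); there is no depth.
- manip.camera_model(name): a dict with "K" (3x3 intrinsics, pixels), "D" ([k1, k2, p1, p2, k3] as OpenCV has them; the pictures are not rectified), "xyz" and "attitude" of the camera in the world. Camera axes: x right, y down, z forward; pixel columns grow to the right and rows downward; lengths in m; the calibration is good to about 2 mm. A picture is of the moment at which its call begins: read the wrist's pose just before it. camera_model takes no time and is no camera call; for the wrist camera it gives the pose at the moment of the call.
- manip.job_done(): hands the job in; it is judged then, once.
The state is a dict: "clock": time; "joint_pos": joint angles; "qvel": joint speeds; "joint_torque": joint torques, N m; "eef_pos": TCP position; "tool_rot": TCP orientation; "force": force on the tool from outside, world axes, zero at the start; "wrist_torque": the same for the moment, N m; "grip_width": finger opening in m; "gripper_force": force on a finger pad.
Only numpy, scipy, OpenCV 4.12 (cv2) and the standard library are available. Lean on these libraries where they do the work, as an engineer would, in place of code of your own. Each camera call takes 0.05 s, during which the arm holds its last target. There are 200 camera calls.

## Working session

There is one attempt and no reset: what is moved stays moved. The work goes in short steps, Python scripts to look and compute and a tool call to move; the robot and the scene stay as the last step left them, time stands still between calls to the robot, and variables do not carry over. Pictures are saved under pics/ and viewed, at most 10 in all, crops included, and the job is handed in when it is done.

Besides the shell and the picture viewer there is one more tool, called after "Emit:" by a JSON object that holds its "method" and its "body". step_arm: Moves the arm, as the interface text tells. Its arguments: {"type":"object","properties":{"motion":{"type":"array"}},"required":["motion"]}

```bash
mkdir -p pics; cat > h.py <<'E'
import numpy as np, cv2
from scipy.spatial.transform import Rotation as R
from station import manip
def cam(n):
    m=manip.camera_model(n); im=manip.camera(n); return m,im
def rot(m):
    a=np.array(m["attitude"],float)
    return a if a.shape==(3,3) else R.from_euler('xyz',a).as_matrix()
def ray(m,px):
    p=cv2.undistortPoints(np.array([[px]],float),np.array(m["K"],float),np.array(m["D"],float))[0,0]
    d=rot(m)@np.array([p[0],p[1],1.]); return np.array(m["xyz"],float),d
def onz(m,px,z):
    o,d=ray(m,px); return o+d*(z-o[2])/d[2]
def proj(m,P):
    P=np.atleast_2d(np.array(P,float)); Rm=rot(m); rv=cv2.Rodrigues(Rm.T)[0]; t=-Rm.T@np.array(m["xyz"],float)
    return cv2.projectPoints(P,rv,t,np.array(m["K"],float),np.array(m["D"],float))[0][:,0]
def save(n,im): cv2.imwrite('pics/'+n+'.png',im[:,:,::-1])
E
python3 - <<'E'
from h import *
ms=[]
for n in("scene","top"):
    m,im=cam(n); save(n+'0',im); np.save(n+'0.npy',im); print(n,m)
print(manip.observe(), manip.nose_length)
E
```

```text
scene {'K': array([[439.92357517,   0.        , 249.69514051],
       [  0.        , 439.92357517, 196.86214156],
       [  0.        ,   0.        ,   1.        ]]), 'D': array([-0.05243308,  0.        ,  0.        ,  0.        ,  0.        ]), 'xyz': array([ 1.23220924, -0.51379854,  1.45990098]), 'attitude': array([-2.56505901e+00,  2.16676512e-03,  9.40426960e-01])}
top {'K': array([[480.11644107,   0.        , 260.65557219],
       [  0.        , 480.11644107, 193.22611891],
       [  0.        ,   0.        ,   1.        ]]), 'D': array([-0.018933,  0.      ,  0.      ,  0.      ,  0.      ]), 'xyz': array([ 0.42748839, -0.00349612,  1.72179318]), 'attitude': array([-3.06231862,  0.01506582, -1.57122258])}
{'clock': 0.1, 'joint_pos': array([-1.27687576,  0.46938616, -0.04859437,  1.53352711,  0.02411944,
        1.14100363, -0.08228369]), 'qvel': array([-6.72474899e-06, -1.41170978e-03,  1.48904516e-04, -1.76136173e-03,
        3.51285711e-04, -2.67187647e-04, -6.22296917e-04]), 'joint_torque': array([-2.75039001e-04, -5.09168565e+01, -8.16509128e-02, -2.36830062e+01,
       -6.14715577e-02,  3.44734790e-02,  6.07627067e-05]), 'eef_pos': array([0.21397177, 0.63966276, 0.23260731]), 'tool_rot': array([-3.13985638e+00,  7.66915718e-05,  2.81882403e+00]), 'force': array([ 0.03910356, -0.61328132, -0.24669343]), 'wrist_torque': array([-0.01457773,  0.02842218, -0.0072536 ]), 'gripper_force': 0.0, 'grip_width': 0.08717309405787185} 0.011
```

View pics/scene0.png

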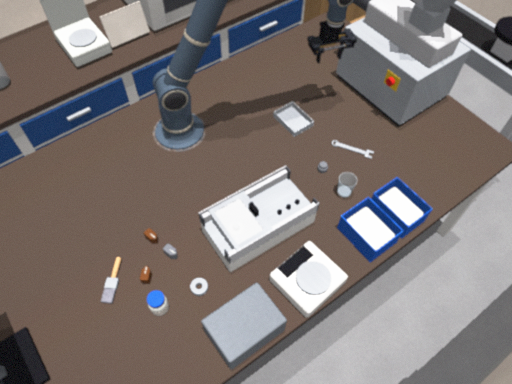

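View pics/top0.png

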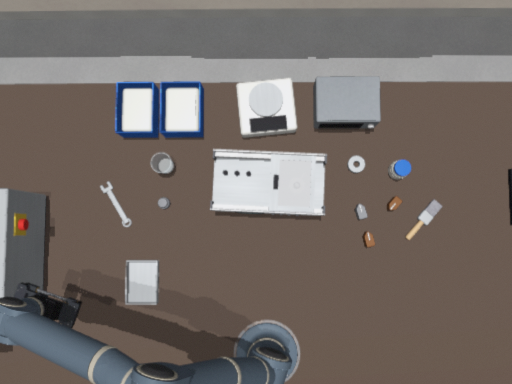

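The top view shows the unit at (269,182), grip (276,182) and spindle (297,185). Knob candidates, as top pixels: grey pointer (361,212), brown pointers (394,204) and (369,240), round grey knob (163,203). By the description I choose grey at (361,212), and will check it in a close crop.

```bash
python3 - <<'E'
from h import *
im=np.load('top0.npy'); s=np.load('scene0.npy')
a=cv2.resize(im[195:230,342:382],None,fx=8,fy=8,interpolation=cv2.INTER_CUBIC)
b=cv2.resize(im[145:220,207:330],None,fx=6,fy=6,interpolation=cv2.INTER_CUBIC)[:,:740]
c=cv2.resize(s[238:265,155:188],None,fx=8,fy=8,interpolation=cv2.INTER_CUBIC)
C=np.zeros((290+450,800,3),np.uint8)
C=np.zeros((600,800,3),np.uint8)
b=cv2.resize(im[145:220,207:330],(123*5,75*4+0),interpolation=cv2.INTER_CUBIC)
b=cv2.resize(im[145:220,207:330],None,fx=4,fy=4,interpolation=cv2.INTER_CUBIC)
C[:280,:320]=a; C[:216,330:594]=c; C[290:590,:492]=b
save('crop1',C)
E
```

```text
(no output)
```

View pics/crop1.png

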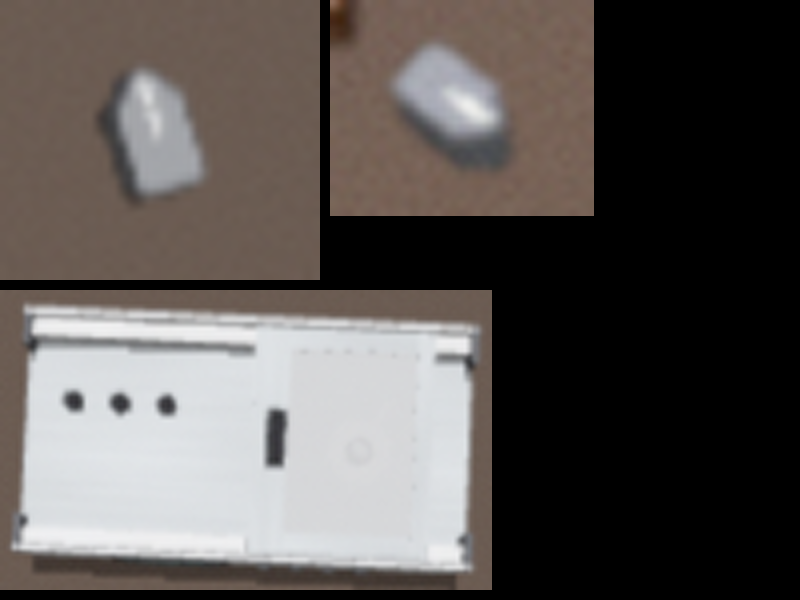

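The crop confirms the grey pointer knob, with its white line towards the nose (up-left). Both the grip and the spindle show on the unit. Measuring now.

```bash
python3 - <<'E'
from h import *
im=np.load('top0.npy'); m=manip.camera_model("top"); s=np.load('scene0.npy'); ms=manip.camera_model("scene")
def blob(mask,x0,y0,x1,y1):
    M=np.zeros(mask.shape,np.uint8); M[y0:y1,x0:x1]=mask[y0:y1,x0:x1]
    cs=max(cv2.findContours(M,cv2.RETR_EXTERNAL,cv2.CHAIN_APPROX_NONE)[0],key=cv2.contourArea)
    return cs[:,0].astype(float),cv2.contourArea(cs)
def isec(pa,pb):
    o1,d1=ray(m,pa);o2,d2=ray(ms,pb)
    t=np.linalg.lstsq(np.c_[d1,-d2],o2-o1,rcond=None)[0]; return (o1+d1*t[0]+o2+d2*t[1])/2, np.linalg.norm(o1+d1*t[0]-o2-d2*t[1])
g=im.mean(2)
c,a=blob((g<120),268,168,286,196)
p=[onz(m,q,.166)[:2] for q in c]; r=cv2.minAreaRect(np.array(p,np.float32)); print('handle',r,c.mean(0))
hs=s.mean(2); c2,a=blob((hs<110),245,198,263,220); print('scene handle',c2.mean(0), isec(c.mean(0),c2.mean(0)))
# knob top
c,a=blob((g>125),345,198,380,226); p=np.array([onz(m,q,.038)[:2] for q in c],np.float32)
print('knob px',c.mean(0),cv2.minAreaRect(p)); 
w=(g>200); w[:198]=0;w[226:]=0;w[:,:350]=0;w[:,375:]=0
ys,xs=np.nonzero(w); P=np.array([onz(m,q,.038)[:2] for q in zip(xs,ys)],np.float32); print('line',P.mean(0),cv2.fitLine(P,cv2.DIST_L2,0,.01,.01).ravel())
poly=cv2.approxPolyDP(c.astype(np.float32)[:,None],1.5,True)[:,0]; print([np.round(onz(m,q,.038)[:2],4).tolist() for q in poly])
# unit outline
c,a=blob((g>140),200,140,335,225)
r=cv2.minAreaRect(np.array([onz(m,q,.136)[:2] for q in c],np.float32)); print('unit',r)
# spindle in window
k=cv2.resize(im[170:200,280:312],None,fx=1,fy=1).mean(2).astype(int); print(k[8:24,8:26])
print('spindle ~',onz(m,(207+358/4,145+(450-290)/4),.116))
E
```

```text
handle ((0.5893489122390747, -0.02845725230872631), (0.0097737368196249, 0.0425555519759655), 89.81930541992188) [275.5 181.5]
scene handle [253.07142857 209.        ] (array([ 0.58995022, -0.03091082,  0.14666129]), np.float64(0.005094547602114349))
knob px [361.4        211.54285714] ((0.49849289655685425, -0.3299368917942047), (0.05072253197431564, 0.027767935767769814), 17.499460220336914)
line [ 0.5088105  -0.32784247] [ 0.9616498   0.27428034  0.5088105  -0.32784247]
[[0.5228, -0.3228], [0.5123, -0.3157], [0.4773, -0.3221], [0.4773, -0.3465], [0.5123, -0.3401]]
unit ((0.5929359197616577, -0.0043950676918029785), (0.37798142433166504, 0.20640920102596283), 87.31094360351562)
[[214 214 215 216 216 217 217 217 217 217 217 216 216 216 215 215 215 215]
 [215 215 215 216 218 216 217 217 217 217 217 217 217 216 216 215 215 215]
 [215 215 216 217 217 217 217 217 217 217 217 217 217 217 217 215 216 215]
 [215 215 216 216 217 217 217 216 215 214 216 217 216 217 217 216 215 215]
 [215 216 216 217 217 216 215 213 210 209 211 215 216 217 217 217 216 215]
 [215 216 217 217 216 215 209 212 214 212 209 211 216 217 217 218 217 216]
 [215 216 217 217 217 211 209 213 214 215 212 209 215 217 217 217 216 215]
 [215 217 217 217 216 212 209 211 214 214 213 210 214 216 216 217 216 215]
 [216 217 217 217 216 213 208 209 211 212 211 209 214 216 216 217 216 215]
 [216 216 217 218 216 213 209 207 208 209 209 211 216 216 217 216 217 216]
 [216 215 217 217 217 216 213 211 209 210 212 215 217 216 217 217 216 216]
 [215 214 216 216 216 217 217 216 215 217 217 217 216 217 217 216 216 215]
 [215 215 216 217 217 217 217 217 217 217 218 217 217 217 216 216 216 215]
 [215 215 215 216 216 217 217 217 217 217 216 217 217 216 215 216 215 216]
 [215 215 215 215 216 216 217 217 216 217 217 217 216 216 215 215 215 215]
 [214 214 215 215 215 215 216 215 216 216 216 216 215 215 215 215 215 215]]
spindle ~ [ 0.58258219 -0.09969913  0.116     ]
```

```bash
cat >> h.py <<'E'
def go(x,y,z=None,yaw=None):
    "units of move from observed pose: spin first, then shift in tool axes after spin"
    o=manip.observe(); p=o['eef_pos']; y0=R.from_euler('xyz',o['tool_rot']).as_matrix(); y0=np.arctan2(y0[1,0],y0[0,0])
    yw=y0 if yaw is None else np.radians(yaw)
    sp=-np.degrees((yw-y0+np.pi)%(2*np.pi)-np.pi)/5
    d=np.array([x,y])-p[:2]; c,s=np.cos(yw),np.sin(yw)
    print('t',o['clock'],'pos',p.round(4),'yaw',np.degrees(y0).round(2),'j',o['joint_pos'].round(2),'spin',sp.round(2),'tx',((d@[c,s])/.05).round(3),'ty',((d@[s,-c])/.05).round(3),'tz',None if z is None else ((p[2]-z)/.05).round(3),'w',round(o['grip_width'],4),'F',o['force'].round(1))
E
python3 -c "
from h import *
go(.589,-.029,.215,177.3)"
```

```text
t 0.1 pos [0.214  0.6397 0.2326] yaw 161.51 j [-1.28  0.47 -0.05  1.53  0.02  1.14 -0.08] spin -3.16 tx -8.122 ty -13.005 tz 0.352 w 0.0872 F [ 0.  -0.6 -0.2]
```

Emit:
{"method": "step_arm", "body": {"motion": [[[0,0,0,-1,0],[0,0,0,-1,0],[0,0,0,-1,0],[0,0,0,-0.2,0]]]}}

```text
clock: 0.6
eef_pos: [0.2141, 0.6399, 0.233]
tool_rot: [-3.141, -0.0, 3.098]
force: [-0.8, -0.9, -0.5]
grip_width: 0.087
gripper_force: 0.0
```

Emit:
{"method": "step_arm", "body": {"motion": [[[-0.5,-0.8,0,0,0],[-0.5,-0.8,0,0,0],[-0.5,-0.8,0,0,0],[-0.5,-0.8,0,0,0],[-0.5,-0.8,0,0,0],[-0.5,-0.8,0,0,0],[-0.5,-0.8,0,0,0],[-0.5,-0.8,0,0,0],[-0.5,-0.8,0,0,0],[-0.5,-0.8,0,0,0],[-0.5,-0.8,0,0,0],[0,0,0,0,0]]]}}

```text
clock: 2.1
eef_pos: [0.4714, 0.1845, 0.2336]
tool_rot: [-3.14, 0.001, 3.089]
force: [-0.8, 1.0, -0.7]
grip_width: 0.0874
gripper_force: 0.0
```

```bash
python3 -c "
from h import *
go(.589,-.029,.215,177.3)"
```

```text
t 2.1 pos [0.4714 0.1845 0.2336] yaw 177.0 j [-0.56  0.19  0.12  1.93 -0.02  1.02  1.09] spin -0.06 tx -2.551 ty -4.155 tz 0.371 w 0.0874 F [-0.8  1.  -0.7]
```

Emit:
{"method": "step_arm", "body": {"motion": [[[-0.51,-0.83,0,0,0],[-0.51,-0.83,0,0,0],[-0.51,-0.83,0,0,0],[-0.51,-0.83,0,0,0],[-0.51,-0.83,0,0,0],[0,0,0,0,0],[0,0,0,0,0]]]}}

```text
clock: 2.98
eef_pos: [0.5877, -0.0227, 0.2331]
tool_rot: [3.14, -0.001, 3.099]
force: [-0.5, 0.4, 0.2]
grip_width: 0.087
gripper_force: 0.0
```

```bash
python3 - <<'E'
from h import *
m,im=cam("wrist"); save('w1',im); go(.589,-.029,.145,177.3); print(proj(m,[[.589,-.029,.166],[.5826,-.0997,.116]]), m['xyz'])
E
```

```text
t 3.025 pos [ 0.5876 -0.0221  0.2332] yaw 177.63 j [-0.23  0.33  0.25  1.76 -0.09  1.07  1.58] spin 0.07 tx -0.035 ty -0.136 tz 1.764 w 0.0872 F [-0.4  0.3  0.5]
[[246.77847089 211.40628575]
 [171.26401779 190.99493924]] [ 0.51769891 -0.0214638   0.38461316]
```

View pics/w1.png

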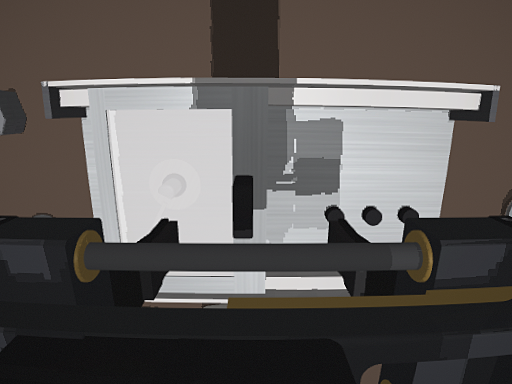

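The wrist picture shows the grip at about (243,206), close to the predicted (247,211), and the spindle tip near (180,183). The grip is placed well enough to take.

Emit:
{"method": "step_arm", "body": {"motion": [[[-0.03,-0.14,0.3,0,0],[0,0,0.5,0,0],[0,0,0.5,0,0],[0,0,0.4,0,0],[0,0,0.05,0,0],[0,0,0,0,255],[0,0,0,0,255],[0,0,0,0,255],[0,0,0,0,255],[0,0,0,0,255],[0,0,0,0,255]]]}}

```text
clock: 4.4
eef_pos: [0.5892, -0.0313, 0.1461]
tool_rot: [3.142, 0.0, 3.098]
force: [-0.5, -1.3, 0.1]
grip_width: 0.0348
gripper_force: 0.0
```

```bash
python3 - <<'E'
from h import *
o=manip.observe();p=o['eef_pos']; a=np.radians(92.7-180+0); 
u=np.array([.047,.999]); go(*(p[:2]+.172*u),p[2],177.3); print(o['gripper_force'])
E
```

```text
t 4.4 pos [ 0.5892 -0.0313  0.1461] yaw 177.5 j [-0.2   0.42  0.23  1.84 -0.12  0.89  1.62] spin 0.04 tx 0.0 ty 3.44 tz 0.0 w 0.0348 F [-0.5 -1.3  0.1]
0.0
```

Emit:
{"method": "step_arm", "body": {"motion": [[[0,0,0,0,255],[0,0,0,0,255],[0,0,0,0,255],[0,0,0,0,255],[0,0.2,0,0,255],[0,0.4,0,0,255],[0,0.4,0,0,255],[0,0.4,0,0,255],[0,0.4,0,0,255],[0,0.4,0,0,255],[0,0.4,0,0,255],[0,0.4,0,0,255]]]}}

```text
clock: 5.9
eef_pos: [0.5963, 0.1197, 0.146]
tool_rot: [-3.141, 0.001, 3.098]
force: [4.4, -3.8, -3.4]
grip_width: 0.0159
gripper_force: 30.0
```

```bash
python3 - <<'E'
from h import *
go(.589+.047*.17,-.0313+.17,.146,177.3)
E
```

```text
t 5.9 pos [0.5963 0.1197 0.146 ] yaw 177.5 j [-0.42  0.45  0.2   1.8  -0.11  0.9   1.36] spin 0.04 tx 0.004 ty 0.38 tz -0.0 w 0.0159 F [ 4.4 -3.8 -3.4]
```

Emit:
{"method": "step_arm", "body": {"motion": [[[0,0.2,0,0,255],[0,0.1,0,0,255],[0,0.08,0,0,255],[0,0,0,0,255]]]}}

```text
clock: 6.4
eef_pos: [0.5965, 0.1233, 0.1458]
tool_rot: [-3.124, -0.002, 3.09]
force: [0.3, -26.1, 2.7]
grip_width: 0.0161
gripper_force: 30.2
```

```bash
python3 - <<'E'
from h import *
go(.589+.047*.17,-.0313+.17,.146,177.3)
E
```

```text
t 6.4 pos [0.5965 0.1233 0.1458] yaw 177.03 j [-0.44  0.45  0.21  1.79 -0.1   0.91  1.33] spin -0.05 tx 0.005 ty 0.307 tz -0.004 w 0.0161 F [  0.3 -26.1   2.7]
```

The force shows a stop after about 155 mm of travel. I'll check the picture for whether this is the end stop.

```bash
python3 - <<'E'
from h import *
m,im=cam("top"); np.save('top1.npy',im)
ms,s=cam("scene"); np.save('scene1.npy',s)
C=np.zeros((600,800,3),np.uint8)
C[:300,:500]=cv2.resize(im[145:220,207:332],None,fx=4,fy=4,interpolation=cv2.INTER_CUBIC)
c=cv2.resize(s[165:270,195:325],None,fx=3,fy=2.8,interpolation=cv2.INTER_CUBIC); C[304:304+c.shape[0],:c.shape[1]]=c[:296]
save('c2',C)
E
```

```text
(no output)
```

View pics/c2.png

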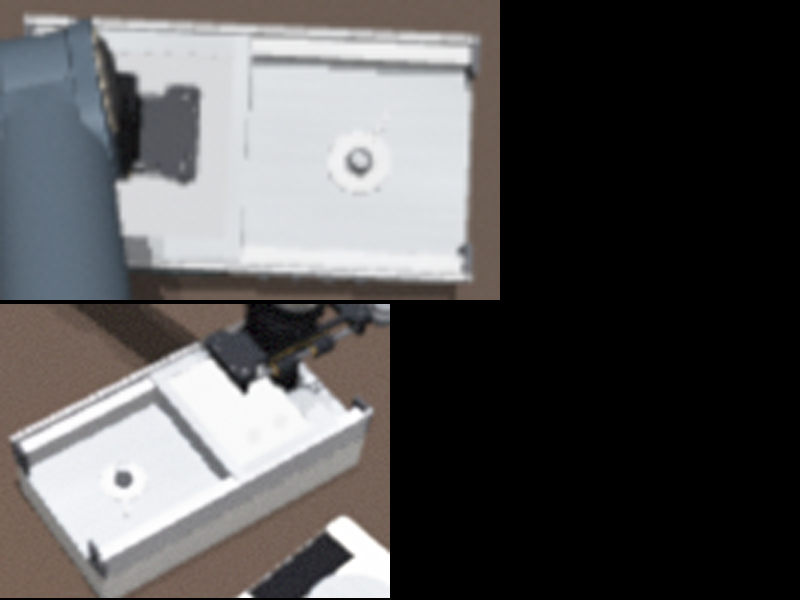

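The guard has moved clear of the spindle. The rib runs up-right, from the spindle at (358,160) to about (385,118) in the crop, so its yaw is about -33°. I'll check how far the plate actually travelled, using its edges.

```bash
python3 - <<'E'
from h import *
a=np.load('top0.npy').mean(2);b=np.load('top1.npy').mean(2); m=manip.camera_model("top")
print('before row160',a[165,300:330].astype(int)); print('row 205',a[206,300:330].astype(int))
print('after row 165',b[163:170,262:275].astype(int)); 
print('end left/right row182 before',a[182,205:220].astype(int),a[182,318:332].astype(int))
print('left of handle plate edge',a[175,262:282].astype(int),a[200,258:282].astype(int))
for px in [(212,182),(325,182),(268.7,166)]: print(px,onz(m,px,.128))
go(.6,.14,.146,177.3)
E
```

```text
before row160 [215 215 215 215 215 215 214 215 215 214 216 220 224 224 222 221 219 217
 218 217 217 217 212 150 107  93  93  94  94  94]
row 205 [217 217 217 217 217 217 216 216 216 213 219 219 220 222 222 221 220 221
 220 221 219 201 152 116 117 101  94  92  94  93]
after row 165 [[218 217 218 223 228 227 224 203 219 225 225 225 225]
 [216 218 218 224 227 227 222 198 218 225 225 225 225]
 [217 217 218 224 227 227 223 197 219 226 226 226 226]
 [217 217 218 225 227 227 222 197 218 224 226 226 225]
 [217 217 218 224 227 226 222 196 217 224 224 225 225]
 [217 217 217 224 226 225 221 196 216 223 224 223 223]
 [217 216 218 224 225 225 221 192 216 223 224 224 224]]
end left/right row182 before [ 93  93  94  94  94  93  93 112 188 216 222 223 223 223 223] [223 223 223 223 223 218 150  99  92  94  93  93  94  93]
left of handle plate edge [222 221 221 221 221 221 220 221 222 221 219 194 130  89  87 106 155 205
 215 215] [223 223 223 223 223 223 223 222 222 223 222 223 223 222 221 220 221 223
 222 220 217 215 216 215]
(212, 182) [0.59202962 0.18309447 0.128     ]
(325, 182) [ 0.59128929 -0.19391061  0.128     ]
(268.7, 166) [ 0.64543594 -0.00648607  0.128     ]
t 6.5 pos [0.5965 0.1233 0.1458] yaw 177.03 j [-0.44  0.45  0.21  1.79 -0.1   0.91  1.33] spin -0.05 tx -0.054 ty 0.336 tz -0.003 w 0.016 F [  0.3 -26.8   2.8]
```

Emit:
{"method": "step_arm", "body": {"motion": [[[0,0.06,0,0,255],[0,0.06,0,0,255],[0,0,0,0,255]]]}}

```text
clock: 6.88
eef_pos: [0.5965, 0.1235, 0.1458]
tool_rot: [-3.116, -0.004, 3.086]
force: [-2.0, -36.4, 5.2]
grip_width: 0.0158
gripper_force: 30.2
```

This is a hard stop at 36 N. It fits the end stop: at the start the window centre (y -0.084) was already about 16 mm past the spindle (y -0.100), so the guard started about 16 mm open and is now at about 0.170. I'll unload, release and lift.

Emit:
{"method": "step_arm", "body": {"motion": [[[0,-0.2,0,0,255],[0,-0.2,0,0,255],[0,0,0,0,120],[0,0,0,0,0],[0,0,0,0,0],[0,0,0,0,0],[0,0,0,0,0],[0,0,-0.4,0,0],[0,0,-0.6,0,0],[0,0,-0.5,1,0],[0,0,0,1,0],[0,0,0,1,0]]]}}

```text
clock: 8.38
eef_pos: [0.596, 0.1236, 0.2215]
tool_rot: [3.141, 0.0, 2.833]
force: [0.7, -0.3, -0.8]
grip_width: 0.0865
gripper_force: 0.0
```

Emit:
{"method": "step_arm", "body": {"motion": [[[0,0,0,1,0],[0,0,0,1,0],[0,0,0,1,0],[0,0,0,1,0],[0,0,0,1,0],[0,0,0,1,0],[0,0,0,1,0],[0,0,0,1,0],[0,0,0,1,0],[0,0,0,1,0],[0,0,0,1,0],[0,0,0,1,0]]]}}

```text
clock: 9.88
eef_pos: [0.5959, 0.1236, 0.221]
tool_rot: [-3.141, -0.0, 1.786]
force: [-1.2, 0.2, 0.2]
grip_width: 0.0871
gripper_force: 0.0
```

Emit:
{"method": "step_arm", "body": {"motion": [[[0,0,0,1,0],[0,0,0,1,0],[0,0,0,1,0],[0,0,0,1,0],[0,0,0,1,0],[0,0,0,1,0],[0,0,0,1,0],[0,0,0,1,0],[0,0,0,1,0],[0,0,0,1,0],[0,0,0,1,0],[0,0,0,1,0]]]}}

```text
clock: 11.38
eef_pos: [0.5958, 0.1237, 0.221]
tool_rot: [-3.141, -0.0, 0.739]
force: [-0.2, 0.1, 0.7]
grip_width: 0.0868
gripper_force: 0.0
```

```bash
python3 - <<'E'
from h import *
go(.494,-.331,.2,16.5)
m,im=cam("top"); b=im.mean(2); print(b[163:168,262:275].astype(int)); np.save('top2.npy',im)
E
```

```text
t 11.375 pos [0.5958 0.1237 0.221 ] yaw 42.35 j [-0.81  0.44  0.74  1.75 -0.33  1.08 -0.79] spin 5.17 tx -4.535 ty 8.142 tz 0.42 w 0.0868 F [-0.2  0.1  0.7]
[[217 217 217 222 227 227 224 202 218 225 225 225 225]
 [218 217 218 223 227 227 224 205 220 225 225 225 225]
 [217 217 218 223 227 227 223 206 220 226 225 226 226]
 [217 217 217 223 226 227 223 203 219 224 225 225 225]
 [217 217 218 222 226 226 222 197 217 223 225 224 224]]
```

Emit:
{"method": "step_arm", "body": {"motion": [[[0,0,0,1,0],[0,0,0,1,0],[0,0,0,1,0],[0,0,0,1,0],[0,0,0,1,0],[0,0,0,0.17,0],[-0.45,0.8,0,0,0],[-0.45,0.8,0,0,0],[-0.45,0.8,0,0,0],[-0.45,0.8,0,0,0],[-0.45,0.8,0,0,0],[-0.45,0.8,0,0,0]]]}}

```text
clock: 12.92
eef_pos: [0.5351, -0.1463, 0.2212]
tool_rot: [-3.141, -0.001, 0.293]
force: [1.6, -0.3, -0.6]
grip_width: 0.0868
gripper_force: 0.0
```

Emit:
{"method": "step_arm", "body": {"motion": [[[-0.45,0.8,0,0,0],[-0.45,0.8,0,0,0],[-0.45,0.8,0,0,0],[-0.45,0.8,0,0,0],[0,0,0,0,0],[0,0,0,0,0]]]}}

```text
clock: 13.68
eef_pos: [0.4953, -0.3234, 0.2208]
tool_rot: [-3.14, -0.0, 0.292]
force: [-0.4, 0.6, -0.8]
grip_width: 0.087
gripper_force: 0.0
```

```bash
python3 - <<'E'
from h import *
go(.494,-.331,.12,16.5)
m,im=cam("wrist"); np.save('w2.npy',im); np.save('w2m.npy',m,allow_pickle=True)
p=proj(m,[[.494,-.331,.038],[.494+.031*.956,-.331+.031*.29,.038]]); print(p,m['xyz'])
save('w2',im)
E
```

```text
t 13.675 pos [ 0.4953 -0.3234  0.2208] yaw 16.73 j [-0.14  0.45  0.89  1.79 -0.4   1.09 -0.39] spin 0.05 tx -0.068 ty 0.137 tz 2.015 w 0.087 F [-0.4  0.6 -0.8]
[[258.1020629  177.27309568]
 [258.15191158 149.93621598]] [ 0.55944604 -0.30545468  0.37224164]
```

View pics/w2.png

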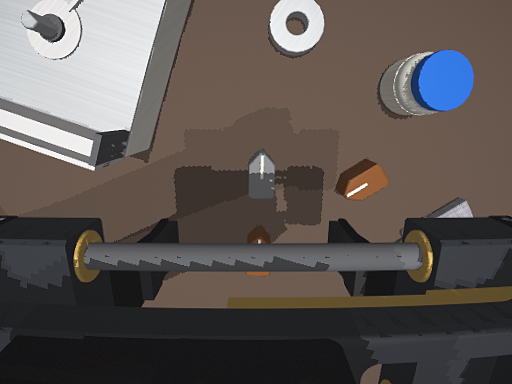

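The wrist picture shows the grey knob, nose tip (262,150) and back near (262,197), pointing straight up the image. The brown pointers are at (362,180) and (259,250), clear of the fingers. Refining from the edges.

```bash
python3 - <<'E'
from h import *
im=np.load('w2.npy').astype(int); m=np.load('w2m.npy',allow_pickle=True).item()
sat=im.max(2)-im.min(2); bl=(im[:,:,2]-im[:,:,0])
for r in (160,170,178,185,192,196,199): print(r, bl[r,240:286])
mask=((bl>-6)).astype(np.uint8); M=np.zeros_like(mask); M[145:205,238:290]=mask[145:205,238:290]
c=max(cv2.findContours(M,0,cv2.CHAIN_APPROX_NONE)[0],key=cv2.contourArea)[:,0].astype(float)
print('bbox',c.min(0),c.max(0))
P=np.array([onz(m,q,.038)[:2] for q in c],np.float32); a=np.radians(16.5); U=np.array([[np.cos(a),np.sin(a)],[-np.sin(a),np.cos(a)]])
L=(P-np.array([.494,-.331]))@U.T; print('local extents',L.min(0),L.max(0)); print(cv2.minAreaRect(P))
E
```

```text
160 [-25 -25 -26 -26 -26 -25 -26 -27 -27 -10   4   2   1   1   3   6   5   5
   6   6  -3  -8  -4  -5   5   5   5   5   5   4   4   5   3 -22 -28 -26
 -27 -26 -25 -26 -26 -26 -26 -25 -27 -26]
170 [-12 -20 -24 -24 -17 -12 -11 -24 -13   5   5   4   4   4   4   4   4   4
   5   6  -8  -5  -4  -6   6   4   5   4   3   4   5   5   5   5   7 -15
 -27 -17 -11 -22 -24 -23 -26 -18 -11 -22]
178 [-14 -14 -14 -15 -14 -13 -14 -15  -4   2   3   3   3   2   2   2   2   2
   3   3  -3  -6  -5  -1   3   3   1   2   2   1   2   2   2   2   0 -20
 -18 -12 -13 -21 -25 -18 -14 -12 -21 -26]
185 [-13 -14 -14 -14 -14 -13 -14 -15  -5   3   4   3   2   4   3   3   3   4
   4   3   3   3   3   3   3   4   3   3   3   3   3   3   3   4  -8 -26
 -27 -27 -27 -27 -26 -26 -28 -17 -13 -14]
192 [-15 -14 -14 -15 -14 -14 -15 -16  -1   4   4   3   4   3   3   4   3   2
   3   3   3   2   3   4   3   4   3   3   4   2   3   3   3   5  -3 -24
 -29 -30 -30 -29 -29 -30 -30 -25 -18 -18]
196 [-14 -15 -15 -17 -18 -18 -18 -20 -11  -1   2   4   2   2   2   1   2   2
   2   2   2   2   2   2   4   2   3   2   2   3   2   4   4   2 -11 -17
 -27 -30 -29 -29 -29 -29 -30 -25 -19 -17]
199 [-18 -17 -17 -18 -17 -17 -17 -19 -17 -19 -19 -20 -21 -22 -20 -21 -20 -17
 -16 -17 -16 -17 -17 -17 -16 -16 -17 -16 -17 -16 -15 -18 -20 -18 -17 -17
 -15 -27 -30 -29 -29 -30 -29 -25 -17 -16]
bbox [248. 149.] [275. 198.]
local extents [-0.02445385 -0.01900959] [0.03203279 0.01145704]
((0.4987068176269531, -0.3335447311401367), (0.05648466944694519, 0.030466649681329727), 16.50857925415039)
```

```bash
python3 -c "
from h import *
go(.4944,-.3348,.017,16.5)"
```

```text
t 13.725 pos [ 0.4957 -0.3228  0.2207] yaw 16.8 j [-0.15  0.45  0.89  1.79 -0.4   1.09 -0.39] spin 0.06 tx -0.094 ty 0.223 tz 4.075 w 0.0872 F [0.  0.4 0.1]
```

Emit:
{"method": "step_arm", "body": {"motion": [[[-0.08,0.21,0.5,0.05,0],[0,0,0.7,0,0],[0,0,0.7,0,0],[0,0,0.6,0,0],[0,0,0.5,0,0],[0,0,0.4,0,0],[0,0,0.3,0,0],[0,0,0.2,0,0],[0,0,0.1,0,0],[0,0,0,0,0],[0,0,0,0,0]]]}}

```text
clock: 15.1
eef_pos: [0.4945, -0.3357, 0.0215]
tool_rot: [3.141, -0.001, 0.286]
force: [0.2, 0.1, 0.2]
grip_width: 0.0868
gripper_force: 0.0
```

```bash
python3 -c "
from h import *
go(.4944,-.3348,.017,16.5)"
```

```text
t 15.1 pos [ 0.4945 -0.3357  0.0215] yaw 16.4 j [ 0.04  0.7   0.69  1.92 -0.65  0.75 -0.19] spin -0.02 tx 0.003 ty -0.018 tz 0.091 w 0.0868 F [0.2 0.1 0.2]
```

Emit:
{"method": "step_arm", "body": {"motion": [[[0,-0.02,0.09,0,0],[0,0,0,0,255],[0,0,0,0,255],[0,0,0,0,255],[0,0,0,0,255],[0,0,0,0,255],[0,0,0,0,255],[0,0,0,0,255],[0,0,0,0,255],[0,0,0,0,255],[0,0,0,0,255]]]}}

```text
clock: 16.48
eef_pos: [0.494, -0.3344, 0.0165]
tool_rot: [-3.141, -0.0, 0.286]
force: [-0.2, -0.3, -0.1]
grip_width: 0.0298
gripper_force: 30.0
```

```bash
python3 - <<'E'
from h import *
go(.4944,-.3348,.017,16.5)
# spindle and rib from top view (arm away)
im=np.load('top1.npy').astype(int); g=im.mean(2).astype(int)
print(g[172:194,288:308])
m=manip.camera_model("top"); s=manip.camera_model("scene"); np.set_printoptions(linewidth=200)
sc=np.load('scene1.npy').mean(2).astype(int); print(sc[218:248,222:250])
E
```

```text
t 16.475 pos [ 0.494  -0.3344  0.0165] yaw 16.41 j [ 0.04  0.71  0.68  1.92 -0.65  0.74 -0.18] spin -0.02 tx 0.006 ty 0.011 tz -0.01 w 0.0298 F [-0.2 -0.3 -0.1]
[[224 224 224 224 224 224 224 224 225 224 224 224 224 224 225 226 225 224
  225 223]
 [224 224 224 223 224 224 224 225 224 223 224 225 224 224 225 230 224 224
  224 224]
 [223 224 224 224 224 224 225 225 225 225 225 225 225 226 226 230 228 226
  225 226]
 [222 223 223 224 224 225 224 225 225 224 224 225 226 227 226 223 225 225
  225 226]
 [223 223 223 223 223 224 224 224 225 224 223 224 225 230 226 225 226 225
  225 225]
 [223 223 222 223 224 223 223 228 230 229 224 225 220 226 213 220 224 225
  225 224]
 [222 222 223 225 227 228 228 237 239 237 230 230 219 221 222 224 224 225
  225 224]
 [221 223 224 230 236 238 239 240 239 239 238 238 232 232 228 225 225 225
  224 224]
 [222 222 226 236 239 240 240 239 238 238 238 238 231 236 234 228 225 225
  224 224]
 [222 218 225 236 240 240 238 228 223 223 226 235 237 239 237 232 227 225
  225 225]
 [221 214 232 239 240 237 222 196 182 171 186 218 235 238 237 236 230 227
  226 226]
 [22
[... 3682 characters left out ...]
 252 252]
 [243 241 242 240 241 240 241 243 242 242 242 241 242 242 240 240 241 242 241 242 242 244 247 250 251 252 253 253]
 [241 241 239 241 241 243 242 242 242 242 242 243 243 243 242 242 243 241 241 244 247 249 251 252 253 253 253 253]
 [241 240 241 242 242 243 242 242 241 241 242 242 241 242 242 243 242 242 245 247 251 252 253 253 253 253 247 231]
 [241 242 243 242 243 242 241 242 242 242 241 242 241 242 243 242 244 247 250 251 252 253 253 254 250 241 213 169]
 [241 242 243 242 241 242 242 240 242 242 242 242 242 242 244 246 249 251 252 253 253 254 253 245 225 191 158 141]
 [242 242 243 241 242 241 242 242 242 241 242 241 243 244 247 250 252 253 253 254 253 246 232 199 164 145 139 136]]
```

Gripped at 29.8 mm, 30 N. Lifting and turning towards the rib.

Emit:
{"method": "step_arm", "body": {"motion": [[[0,0,-0.2,0,255],[0,0,-0.4,0,255],[0,0,-0.6,1,255],[0,0,-0.6,1,255],[0,0,-0.6,1,255],[0,0,-0.6,1,255],[0,0,-0.6,1,255],[0,0,-0.2,1,255],[0,0,0,1,255],[0,0,0,1,255],[0,0,0,1,255],[0,0,0,0.9,255]]]}}

```text
clock: 17.98
eef_pos: [0.4939, -0.3345, 0.208]
tool_rot: [-3.141, -0.001, -0.581]
force: [0.3, -0.1, -1.1]
grip_width: 0.0301
gripper_force: 30.0
```

```bash
python3 - <<'E'
from h import *
go(.524,-.062,.2,-33)
im=np.load('top1.npy').mean(2); m=manip.camera_model("top")
M=np.zeros(im.shape,np.uint8); M[177:195,288:306]=((im>230)|(im<215))[177:195,288:306]
c=max(cv2.findContours(M,0,cv2.CHAIN_APPROX_NONE)[0],key=cv2.contourArea); print(cv2.minEnclosingCircle(c),cv2.fitEllipse(c))
(cx,cy),_,_=cv2.fitEllipse(c); print('axis via collar',onz(m,(cx,cy),.083))
E
```

```text
t 17.975 pos [ 0.4939 -0.3345  0.208 ] yaw -33.26 j [-0.24  0.58  1.13  1.8  -0.58  1.14 -1.07] spin -0.05 tx -2.462 ty -4.898 tz 0.159 w 0.0301 F [ 0.3 -0.1 -1.1]
((296.31817626953125, 185.22727966308594), 8.2335205078125) ((296.5077819824219, 185.1859130859375), (14.961901664733887, 15.114985466003418), 0.6160242557525635)
axis via collar [ 0.58512968 -0.10169872  0.083     ]
```

Emit:
{"method": "step_arm", "body": {"motion": [[[-0.3,-0.6,0,0,255],[-0.3,-0.6,0,0,255],[-0.3,-0.6,0,0,255],[-0.3,-0.6,0,0,255],[-0.3,-0.6,0,0,255],[-0.3,-0.6,0,0,255],[-0.3,-0.6,0,0,255],[-0.3,-0.6,0,0,255],[0,0,0,0,255],[0,0,0,0,255]]]}}

```text
clock: 19.23
eef_pos: [0.5244, -0.0685, 0.2074]
tool_rot: [-3.141, -0.001, -0.578]
force: [-0.2, -0.0, -0.2]
grip_width: 0.0299
gripper_force: 30.0
```

```bash
python3 - <<'E'
from h import *
go(.585,-.1017,.2,-33)
m,im=cam("wrist"); np.save('w3.npy',im); np.save('w3m.npy',m,allow_pickle=True)
a=np.radians(-33); u=np.array([np.cos(a),np.sin(a)]); A=np.array([.585,-.1017])
print(proj(m,[[*A,.116],[*A,.083],[*(A+.03*u),.085],[*(A+.06*u),.085]]),m['xyz'])
save('w3',cv2.resize(im[:240,90:490],None,fx=2,fy=2,interpolation=cv2.INTER_CUBIC))
E
```

```text
t 19.225 pos [ 0.5244 -0.0685  0.2074] yaw -33.13 j [-0.85  0.49  1.23  1.95 -0.53  1.07 -1.54] spin -0.03 tx 1.379 ty -0.104 tz 0.147 w 0.0299 F [-0.2 -0.  -0.2]
[[242.99150242 113.00252565]
 [244.15537332 113.14017884]
 [243.81813115  77.7301739 ]
 [243.55411461  41.03010329]] [ 0.58008404 -0.10760352  0.35887089]
```

View pics/w3.png

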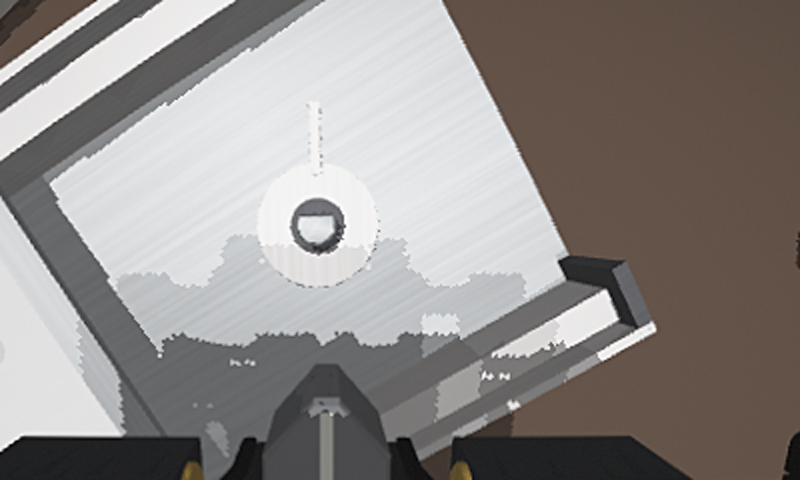

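The picture shows the collar centred at crop (319,226), full (249.5,113), with the flat facing up. The rib runs from (318,172) to (314,102) and the held knob's white line is at crop column 326. Refining the axis, and checking the camera offset against the held knob.

```bash
python3 - <<'E'
from h import *
np.set_printoptions(suppress=True,precision=4)
im=np.load('w3.npy').astype(int); m=np.load('w3m.npy',allow_pickle=True).item(); g=im.mean(2)
T=np.array([.5244,-.0685,.2074]); yaw=np.radians(-33.13); u=np.array([np.cos(yaw),np.sin(yaw)]); v=np.array([-u[1],u[0]])
loc=lambda p:np.array([(p[:2]-T[:2])@u,(p[:2]-T[:2])@v])
# dark boss ring/spindle: 
M=np.zeros(g.shape,np.uint8); M[95:130,232:268]=(g<190)[95:130,232:268]
c=max(cv2.findContours(M,0,cv2.CHAIN_APPROX_NONE)[0],key=cv2.contourArea); print('dark',cv2.boundingRect(c),cv2.fitEllipse(c))
# bright tip D
t=np.zeros(g.shape,np.uint8); sub=(g>185)[104:124,240:257]; t[104:124,240:257]=sub
n,l,st,ce=cv2.connectedComponentsWithStats(t); i=l[114,248]; print('tip',st[i],ce[i])
b=st[i]; 
for px in ((b[0],b[1]),(b[0]+b[2],b[1]),(b[0]+b[2]/2,b[1]+b[3]),(b[0]+b[2]/2,b[1])): print(' tip pt loc',loc(onz(m,px,.116)))
# collar circle by left/right edge & rows
print(g[113,212:290].astype(int)); print(g[75:150,249].astype(int))
r1,r2=onz(m,(249,86),.085),onz(m,(247,51),.085); d=r2-r1; print('rib',loc(r1),loc(r2),np.degrees(np.arctan2(d[1],d[0])))
print('collar',loc(onz(m,(249.5,113),.083)))
for r in (183,186,190,195,205,210): print(r,g[r,215:290].astype(int))
P=lambda x,y,z:proj(m,[[*(T[:2]+x*u+y*v),T[2]+z]])[0]
print('held proj nose',P(.031,0,.021),'white',P(.02,0,.021),'sides at x=10',P(.01,.015,.021),P(.01,-.015,.021))
E
```

```text
dark (235, 99, 28, 29) ((248.4949493408203, 112.66154479980469), (26.36549186706543, 27.676837921142578), 172.12680053710938)
tip [240 108  17  13 190] [247.6895 113.5737]
 tip pt loc [0.0727 0.0076]
 tip pt loc [ 0.0727 -0.0057]
 tip pt loc [0.0627 0.001 ]
 tip pt loc [0.0727 0.001 ]
[228 228 227 227 227 227 238 245 244 243 242 241 241 242 244 243 242 241
 242 243 244 248 226 121 108 102 127 228 239 231 231 231 231 230 234 235
 233 231 231 231 229 227 226 233 186 114  73  63  61  97  94 241 245 242
 240 241 241 241 241 241 243 241 241 242 243 242 244 235 232 230 230 230
 231 233 232 230 229 229]
[222 237 239 240 244 236 239 241 237 245 245 242 237 245 244 243 243 243
 243 243 243 244 249 231 137 108 116 118 119 118 119 116  95 187 229 230
 230 233 231 231 227 226 220 217 212 211 171 102  53  51  71  89 129 239
 228 227 227 228 227 226 226 227 227 227 226 227 228 222 183 201 204 202
 198 197 196]
rib [0.092  0.0009] [0.1208 0.0026] -29.874810994511446
collar [0.069  0.0006]
183 [ 96  95  97 100 103 103 104 104 104 103 104 105 104 104 106 104 105 102
 103 102 103 104 105 106 106 105 1
[... 1163 characters left out ...]
03 103 102 102 105  86  62  57  61  61  61
  60  61  61  61  61  61  59  70  78  85  68 108 132 135 136 136 138 127
  86  61  59 114 132 133 138 124 133 138 121 104  92  84  67  60  60  60
  61  61  60  60  61  60  61  60  56  66  95 101  98 100 105 112 120 121
 121 120 121]
210 [102 101 101 100 101 102 102 102 102 104  96  71  58  59  60  60  60  60
  60  61  62  63  65  68  71  73  74  74  75  74  74  73  75  72  80 122
 133 131 130 131 135 105  75  73  74  74  73  74  75  74  74  72  70  68
  64  63  61  60  61  61  60  60  60  60  54  90 118 121 120 120 120 120
 119 120 120]
held proj nose [247.5746 198.5983] white [247.6789 221.5926] sides at x=10 [215.8491 241.5909] [279.7215 241.6196]
```

Emit:
{"method": "step_arm", "body": {"motion": [[[0.1,-0.05,0.3,-0.5,255],[0.1,0,0.4,0,255],[0,0,0.35,0,255],[0,0,0,0,255],[0,0,0,0,255]]]}}

```text
clock: 19.9
eef_pos: [0.5345, -0.0716, 0.1545]
tool_rot: [-3.141, -0.001, -0.535]
force: [0.4, -0.5, -0.8]
grip_width: 0.0294
gripper_force: 30.0
```

```bash
python3 - <<'E'
from h import *
go(.585,-.1017,.15,-30)
m,im=cam("wrist"); np.save('w4.npy',im); np.save('w4m.npy',m,allow_pickle=True)
save('w4',cv2.resize(im[50:250,150:350],None,fx=3,fy=3,interpolation=cv2.INTER_CUBIC))
E
```

```text
t 19.9 pos [ 0.5345 -0.0716  0.1545] yaw -30.65 j [-0.75  0.56  1.12  1.98 -0.61  0.99 -1.44] spin -0.13 tx 1.177 ty 0.017 tz 0.09 w 0.0294 F [ 0.4 -0.5 -0.8]
```

View pics/w4.png

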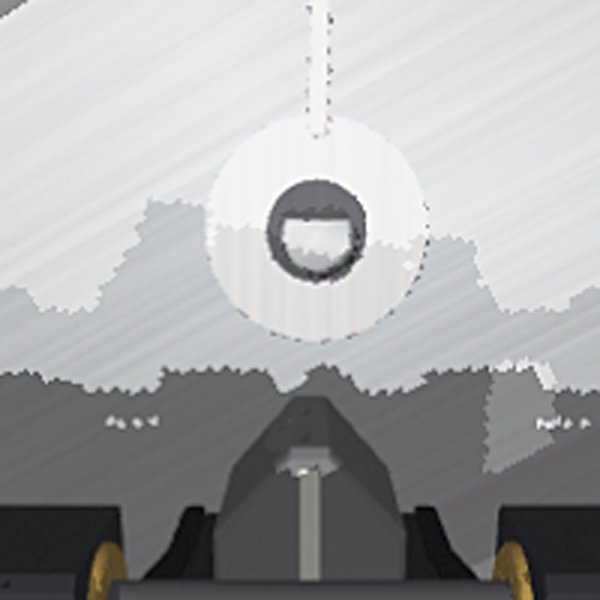

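The picture shows the rib and the knob's white line both vertical, so the yaw matches. The spindle tip axis is at full pixel (255.7,129), the knob line at column 253.3 and the nose top edge at row ~199. Working out the relative shift.

```bash
python3 - <<'E'
from h import *
np.set_printoptions(suppress=True,precision=4)
m=np.load('w4m.npy',allow_pickle=True).item()
T=np.array([.5345,-.0716,.1545]); yaw=np.radians(-30.65); u=np.array([np.cos(yaw),np.sin(yaw)]); v=np.array([-u[1],u[0]])
loc=lambda p:np.array([(p[:2]-T[:2])@u,(p[:2]-T[:2])@v])
print(m['xyz'],m['attitude'],m['K'][0,0])
print('tip',loc(onz(m,(255.7,129),.116)),'collar',loc(onz(m,(255.8,126),.083)),'flat',loc(onz(m,(255.7,122.7),.116)),'bot',loc(onz(m,(255.7,139.3),.116)))
print('collar top/bot',loc(onz(m,(255.8,50+115/3),.083)),loc(onz(m,(255.8,50+341/3),.083)))
print('nose top',loc(onz(m,(253.3,199),.1755)),'nose bottom',loc(onz(m,(253.3,50+397/3),.1375)),'line',loc(onz(m,(253.3,230),.1755)))
E
```

```text
[ 0.5918 -0.1081  0.306 ] [ 2.8865 -0.0009 -2.1054] 300.8457067524856
tip [ 0.0589 -0.0041] collar [ 0.0595 -0.0045] flat [ 0.0627 -0.0041] bot [ 0.0525 -0.0041]
collar top/bot [ 0.0858 -0.0044] [ 0.0318 -0.0046]
nose top [ 0.0307 -0.0025] nose bottom [ 0.0298 -0.0026] line [ 0.0157 -0.0025]
```

Emit:
{"method": "step_arm", "body": {"motion": [[[0.3,0.02,0,0,255],[0.3,0,0,0,255],[0.3,0,0,0,255],[0.29,0,0,0,255],[0,0,0.2,0,255],[0,0,0.1,0,255],[0,0,0,0,255]]]}}

```text
clock: 20.82
eef_pos: [0.5841, -0.1017, 0.1381]
tool_rot: [3.141, 0.002, -0.534]
force: [0.7, -0.8, -0.8]
grip_width: 0.0298
gripper_force: 30.0
```

```bash
python3 - <<'E'
from h import *
yaw=np.radians(-30.65); u=np.array([np.cos(yaw),np.sin(yaw)]); v=np.array([-u[1],u[0]])
t=np.array([.5345,-.0716])+.0593*u-.001*v; print(t); go(*t,.115,-30.65)
E
```

```text
[ 0.58500585 -0.10269098]
t 20.825 pos [ 0.5841 -0.1017  0.1381] yaw -30.59 j [-0.61  0.65  1.04  1.87 -0.66  1.02 -1.39] spin 0.01 tx 0.025 ty 0.009 tz 0.463 w 0.0298 F [ 0.7 -0.8 -0.8]
```

Emit:
{"method": "step_arm", "body": {"motion": [[[0.025,0.01,0,0,255],[0,0,0.08,0,255],[0,0,0.08,0,255],[0,0,0.08,0,255],[0,0,0,0,255]]]}}

```text
clock: 21.45
eef_pos: [0.5856, -0.1031, 0.1266]
tool_rot: [3.141, 0.001, -0.534]
force: [-0.1, 0.3, -0.4]
grip_width: 0.0302
gripper_force: 30.0
```

```bash
python3 -c "
from h import *
go(.5850,-.1027,.115,-30.65); print(manip.observe()['wrist_torque'])"
```

```text
t 21.45 pos [ 0.5856 -0.1031  0.1266] yaw -30.59 j [-0.6   0.66  1.03  1.88 -0.68  1.   -1.38] spin 0.01 tx -0.014 ty -0.001 tz 0.231 w 0.0302 F [-0.1  0.3 -0.4]
[-0.01658105  0.14527776  0.0174626 ]
```

No force, and the knob is about 6 mm past the tip, so it is entering the bore. Continuing down.

Emit:
{"method": "step_arm", "body": {"motion": [[[0,0,0.08,0,255],[0,0,0.08,0,255],[0,0,0.06,0,255],[0,0,0.04,0,255],[0,0,0.04,0,255],[0,0,0,0,255]]]}}

```text
clock: 22.2
eef_pos: [0.5858, -0.1032, 0.1124]
tool_rot: [-3.141, 0.0, -0.534]
force: [-2.0, 1.6, 5.4]
grip_width: 0.03
gripper_force: 30.0
```

Emit:
{"method": "step_arm", "body": {"motion": [[[0,0,0.04,0,255],[0,0,0.04,0,255],[0,0,0.04,0,255],[0,0,0.04,0,255],[0,0,0.02,0,255],[0,0,0,0,255],[0,0,0,0,255]]]}}

```text
clock: 23.08
eef_pos: [0.5862, -0.1034, 0.108]
tool_rot: [-3.137, 0.001, -0.534]
force: [-12.1, 7.2, 36.4]
grip_width: 0.0295
gripper_force: 30.0
```

```bash
python3 -c "
from h import *
go(.5850,-.1027,.109,-30.65)"
```

```text
t 23.075 pos [ 0.5862 -0.1034  0.108 ] yaw -30.61 j [-0.58  0.68  1.    1.89 -0.71  0.97 -1.35] spin 0.01 tx -0.028 ty 0.0 tz -0.02 w 0.0295 F [-12.1   7.2  36.4]
```

Stop reached: z 0.108 matches a 6 mm push. Easing the excess axial and side load a little.

Emit:
{"method": "step_arm", "body": {"motion": [[[-0.02,0,-0.03,0,255],[0,0,0,0,255],[0,0,0,0,255],[0,0,0,0,255]]]}}

```text
clock: 23.58
eef_pos: [0.586, -0.1033, 0.1082]
tool_rot: [-3.138, -0.001, -0.534]
force: [-6.9, 4.7, 25.5]
grip_width: 0.0297
gripper_force: 30.0
```

```bash
python3 - <<'E'
from h import *
go(.5850,-.1027,.109,-30.65)
m,im=cam("wrist"); m2,s=cam("scene")
C=np.zeros((600,800,3),np.uint8); C[:540,:400]=cv2.resize(im[40:310,150:350],None,fx=2,fy=2); C[:330,405:795]=cv2.resize(s[165:275,195:325],None,fx=3,fy=3); save('w5',C)
E
```

```text
t 23.575 pos [ 0.586  -0.1033  0.1082] yaw -30.61 j [-0.58  0.68  1.    1.89 -0.71  0.97 -1.36] spin 0.01 tx -0.024 ty 0.0 tz -0.017 w 0.0297 F [-6.9  4.7 25.5]
```

View pics/w5.png

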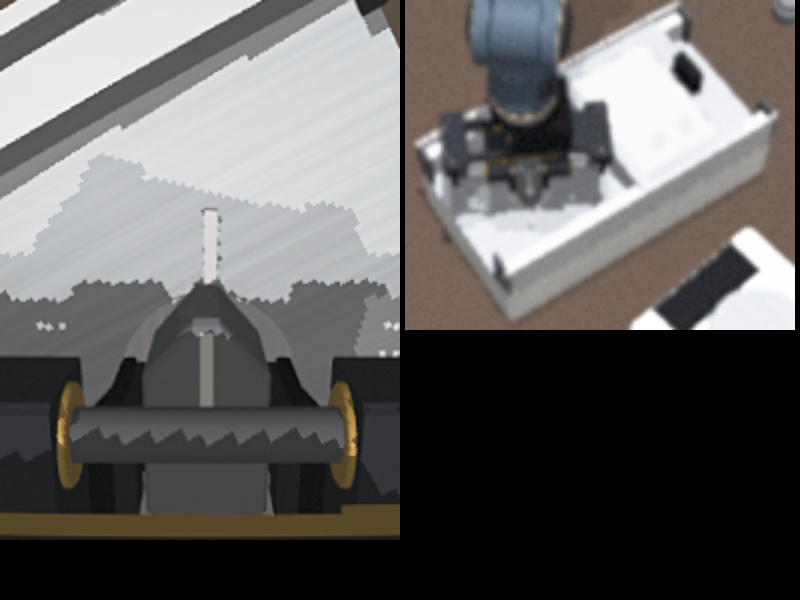

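The pictures show the knob down on the spindle, its line at (206,370) in line with the rib at (210,245), and the guard open. The load is a steady 25 N against the stop. Handing in.

```bash
python3 -c "
from station import manip
print(manip.job_done())"
```

```text
the job is handed in; nothing more can be done
None
```

I handed the job in at about 23.6 s: guard at its end stop, knob home with its nose along the rib, and the gripper still holding it down against the spindle stop at about 25 N. The hand-in returned no verdict, and I didn't re-measure the bystanders at the end.

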